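Mesh the stirrer with the granule mixer's drive and hold it home

TASK

Take the green-handled stirrer out of the rack, turn it so that its cross-shaped stem meshes with the cross-shaped socket of the mixer's blue hub, and slide it fully home until its collar sits on the hub. A spring in the socket pushes it back up, so keep pressing it down: finish with the hand still on the stirrer and holding it home. Leave the orange-handled stirrer, the cup and the jars where they are.

Things in the scene. Friction and masses are not known exactly. Their poses are not given: they have to be found in the camera images.
- stirrer_grip (a point): Grip centre of the loose green-handled stirrer (about 140 g), upright in one of the rack's holes: on its axis, 88 mm above the stem's tip, 58 mm above the collar's underside. z up the stirrer, x and y normal to the handle's flats. Handle: square post 22 x 22 mm, reaching 26 mm below and 19 mm above this point. Two white blades below it point along +x and -x, 42 mm from the axis.
- stirrer_tip (a point): Centre of the stem's lower end; axes as stirrer_grip. Steel stem 30 mm long: two crossing bars 24 mm long, 8 mm wide, along x and y (square to the handle's flats, same every quarter turn); lowest 5 mm thinner (21 x 5.5 mm) as a lead-in. Above it a round collar 36 mm across, 6 mm thick; the blades lie 8 to 26 mm above the collar's underside.
- socket_mouth (a point): Centre of the socket's mouth, in the top face of the mixer's blue hub, 106 mm above the table; z up. Hub: 36 x 36 mm square, its sides normal to x and y. Socket: a cross along x and y, slots 26.6 mm end to end, 10.6 mm wide, so 1.3 mm clearance each side of the stem. Home, the collar sits on the hub: tip 30 mm below this point, stirrer_grip 58 mm above it.
- mixer: White mixer base, 200 x 200 mm, 65 mm tall, fixed to the table. Origin at the centre of its underside, z up; the hub stands over the origin in a shallow steel pan (rim radius 88 mm, rim 91 mm above the table, 15 mm below the hub's top).
- hub (a joint): Angle of the hub about the vertical, rad, counter-clockwise from above, relative to the mixer base (socket_mouth's axes already turn with it). Any angle at the start; it is geared and stiff: it turns only when twisted with more than 0.3 N m.
- pin (a joint): Travel of the brass spring pin (9 mm across) in the middle of the socket, m, 0 = up, grows as the stem presses it down. The tip meets it 24 mm below the mouth, so it reads 0.006 when the stirrer is home. It resists with 4 N at first and 10 N when home and lifts the stirrer again when let go.
- rack_top (a point): Middle of the top face of the white rack, 55 mm above the table, z up: a plate 90 mm (x) by 220 mm (y), fixed to the table, with two round holes of 30 mm, 65 mm to either side along y. A stirrer stands in each, its collar resting on the plate, the stem hanging in the hole.
- spare: The orange-handled stirrer in the rack's other hole (bystander); same shape, but with a round stem 24 mm across that does not fit the mixer. Origin at the tip of its stem, 30 mm below the rack's top; z up.
- cup: Steel cup, rim radius 38 mm, 75 mm tall, standing on the table (bystander). Origin at the centre of its underside.
- jar_tall: White jar with a green band, radius 30 mm, 100 mm tall, on the table (bystander). Origin at the centre of its underside.
- jar_small: White jar with a green band, radius 25 mm, 70 mm tall, on the table (bystander). Origin at the centre of its underside.

How it is judged (in metres and radians):
On the way, in this order (a step that is already met when the one before it is completed fails the run):
1. the green-handled stirrer is lifted clear of the rack by the hand (z of stirrer_tip in the frame of rack_top above 0.005 m and contact force between the fingers and stirrer above 1 N), for 0.2 s.
2. its stem is meshed in the hub's socket, at least 15 mm deep (z of stirrer_tip in the frame of socket_mouth below -0.015 m and horizontal distance between stirrer_tip and socket_mouth below 0.004 m), for 0.1 s.
At the end, for the whole second after the job is handed in: For the last second: stem meshed in the hub's socket (axis within 4 mm, leaning under about 6 degrees), collar within 2 mm of the hub face, spring pin pressed down over 4 mm and still, and the fingers still on the stirrer with more than 2 N (z of stirrer_tip in the frame of socket_mouth below -0.028 m and horizontal distance between stirrer_tip and socket_mouth below 0.004 m and horizontal distance between stirrer_grip and stirrer_tip below 0.01 m and (angle between the x axis of stirrer_grip and the x axis of socket_mouth, either way round below 0.22 rad or angle between the x axis of stirrer_grip and the y axis of socket_mouth, either way round below 0.22 rad) and value of joint pin above 0.004 m and velocity of joint pin below 0.01 m/s and contact force between the fingers and stirrer above 2 N); the arm keeps its last pose, push and grip.
It fails at once if the orange-handled stirrer is moved (distance of spare from where it was at the start of the episode above 0.03 m).
It fails at once if the cup or a jar is moved (distance of any of cup, jar_tall, jar_small from where it was at the start of the episode above 0.03 m).
It also fails if it takes over 38 s, if anything falls off the work surface, if the arm or the gripper's body presses on something with over 40 N, if the wrist force passes 120 N, or if a joint passes its speed limit or range.

ROBOT

A 6-joint arm with a two-finger parallel gripper is mounted at the origin on the work surface. World frame = base frame: x ahead of the robot, y to its left, z up, the work surface at z = 0. Lengths are in mm, angles in rad, forces in N, time in s.
With the tool pointing down it reaches from about 250 to 850 mm from the base axis. Payload 12.5 kg.
Tool frame: the origin (TCP) lies between the finger pads; the fingertips stand 11 mm ahead of it and the grasp point (between the pads) lies 8 mm behind it; x points along the fingers, z is the direction in which the jaws open and shut, and the axes are right-handed (so a half turn about x gives the same grasp; the last joint's range is limited). The gripper opens to 93 mm and grips with 3 to 60 N. Pads are 15 mm wide; open, the fingers measure 128 mm over their backs; the gripper's body (75 mm by 188 mm) begins 65 mm behind the grasp point.
Start: joints at [-1.244, 0.351, 1.652, -0, 1.139, -0.085], TCP at [220.16, -503.998, 229.633] pointing down, gripper open.
Joint ranges: [-2.75, 2.75], [-0.79, 2.1], [0.01, 2.65], [-1.57, 4.71], [0.07, 3.14], [-2.87, 2.87]. Speed limits (rad/s): [2.22, 2.22, 2.79, 3.14, 3.14, 3.14].

INTERFACE

Orientations are given as a 3x3 rotation matrix whose columns are the frame's x, y, z axes.
In Python, from plant import read_state, viewer, job, finder gives the robot as it stands.
- The arm moves only by the tool apply_moves, never from a script. Its argument "motion" is one flat list of numbers, 7 for each row, row after row: the finger opening in mm, from 0 to 93, then the shift along the tool's x, y, z in units of 25 mm (1.0 is 25 mm), then the turn, a rotation vector about the tool's x, y, z in units of 5 degrees (1.0 is 5 degrees). A call has 1 to 8 rows; each row is the pose to reach, as a shift and turn from the pose measured when the call began, along the tool's axes at that moment; what a row does not reach only later rows make up. A row lasts 1/8 s, in which the tool goes at most 62.5 mm and 10.7 degrees, less where a joint would pass 70% of its speed; a pose out of reach is approached as far as the arm can. A call with a gripper value outside its range is refused whole. The fingers move at their own pace and stop on an object; "newtons" is the grip in N (left out, the last holds). Time passes only in rows, so rows that repeat a pose let the fingers close. It gives the time, the measured TCP pose, the force and the opening at its end, in the units of the state.
- read_state(): the state, without advancing time (a new reading comes with each control period).
- viewer.capture(name): name is "scene" or "top" or "wrist"; returns the picture (480x640x3 uint8, red, green, blue); there is no depth.
- viewer.camera_info(name): a dict with "intrinsics" (3x3 intrinsics, pixels), "dist_coeffs" ([k1, k2, p1, p2, k3] as OpenCV has them; the pictures are not rectified), "R" (3x3) and "t" (3): a world point X has camera coordinates R X + t; the wrist camera has in their place "hand_eye" (4x4, takes a point from camera to tool coordinates, whose origin is the TCP and whose axes are the tool frame's). Camera axes: x right, y down, z forward; pixel columns grow to the right and rows downward; lengths in mm; the calibration is good to about 2 mm. A picture is of the moment at which its call begins: read the wrist's pose just before it. camera_info takes no time and is no camera call.
- job.finish_job(): hands the job in, once; it reports no verdict.
Trained networks look in the newest picture that a camera, given by its name, has taken for a name from the list of things; names that differ only in an ending like _2 or _b are one class to them, and where a whole thing is asked for, a point or a joint stands for the part that bears it (a point fixed in the world has none). Each returns a list of dicts, best first, with "conf" (0 to 1); they miss things now and then, are a little off and sometimes report something else, mostly with a low value. They report only what shows in the picture. A call takes as long as a camera call.
- finder.look_for(camera, label): "extent" ([left, top, right, bottom] in pixels, round what is visible of it).
- finder.spot_point(camera, label): "location" ([column, row] in pixels: a listed point, or the origin of a listed thing).
The state is a dict: "time_s": time; "joint_positions": joint angles; "joint_vel": joint speeds; "tau": joint torques, N m; "tool_pos": TCP position; "tool_rot": TCP orientation; "ft_force": force on the tool from outside, world axes, zero at the start; "moment": the same for the moment, N m; "width": finger opening in mm.
Only numpy, scipy, OpenCV 4.12 (cv2) and the standard library are available. Lean on these libraries where they do the work, as an engineer would, in place of code of your own. Each camera call takes 0.05 s, during which the arm holds its last target.

## Working session

There is one attempt and no reset: what is moved stays moved. The work goes in short steps, Python scripts to look and compute and a tool call to move; the robot and the scene stay as the last step left them, time stands still between calls to the robot, and variables do not carry over. Pictures are saved under pics/ and viewed, and the job is handed in when it is done.

Besides the shell and the picture viewer there is one more tool, called after "Emit:" as name(argument=value, ...) on one line, values as JSON. apply_moves: Moves the arm, as the interface text tells. Its arguments: {"type":"object","properties":{"motion":{"type":"array"},"newtons":{"type":"number"}},"required":["motion"]}

```bash
mkdir -p pics
cat > h.py <<'E'
import numpy as np,cv2
from plant import read_state,viewer,job,finder
def save(im,n): cv2.imwrite('pics/'+n,im[:,:,::-1])
E
python3 - <<'E'
from h import *
s=read_state();print(s)
for c in ['scene','top']:
    im=viewer.capture(c);save(im,c+'0.png');i=viewer.camera_info(c);print(c,i)
    for l in ['stirrer_grip','socket_mouth','stirrer_tip','mixer','rack_top','spare','cup','jar_tall','jar_small']:
        r=finder.spot_point(c,l);print(l,[(np.round(x['location'],1).tolist(),round(x['conf'],2)) for x in r[:3]])
print(viewer.camera_info('wrist'))
E
```

```text
{'time_s': 0.0, 'joint_positions': array([-1.24361768e+00,  3.51246142e-01,  1.65242901e+00, -9.84151393e-06,
        1.13908649e+00, -8.46581102e-02]), 'joint_vel': array([-3.43305751e-04, -5.06560161e-04,  6.89510552e-05,  3.69244445e-04,
        1.30990125e-04,  2.44681435e-03]), 'tau': array([-1.27458919e-03, -4.97333157e+01, -2.85261279e+01,  6.97697955e-02,
        2.56909034e-02, -5.54245946e-05]), 'tool_pos': array([ 220.04615434, -503.70098771,  229.09412359]), 'tool_rot': array([[-3.84146295e-04,  9.16385494e-01,  4.00296739e-01],
       [ 1.10410725e-03,  4.00296913e-01, -9.16384833e-01],
       [-9.99999317e-01,  8.99446936e-05, -1.16556045e-03]]), 'ft_force': array([ 0.5730203 , -0.37449697,  0.2746567 ]), 'moment': array([-0.01475951, -0.00863672,  0.03783348]), 'width': 93.11305881934824}
scene {'intrinsics': array([[543.16906123,   0.        , 318.10018343],
       [  0.        , 543.16906123, 234.34492633],
       [  0.        ,   0.        ,   1.        ]]), 'dist_coeffs': array([-0.07197475,  0.        ,  0.        ,  0.        ,  0.        ]), 'R': array([[-0.0716
[... 1304 characters left out ...]
19)]
jar_small [([223.9, 198.0], 0.86), ([286.6, 175.6], 0.74), ([362.6, 159.1], 0.58)]
{'intrinsics': array([[355.99421426,   0.        , 316.90439714],
       [  0.        , 355.99421426, 235.90707789],
       [  0.        ,   0.        ,   1.        ]]), 'dist_coeffs': array([-0.04398245,  0.        ,  0.        ,  0.        ,  0.        ]), 'hand_eye': array([[-5.87517138e-05, -2.51228584e-01,  9.67927784e-01,
        -1.56195803e+02],
       [ 3.50082412e-04, -9.67927732e-01, -2.51228549e-01,
         6.91974643e+01],
       [ 9.99999937e-01,  3.24094386e-04,  1.44818122e-04,
        -1.07860245e+00],
       [ 0.00000000e+00,  0.00000000e+00,  0.00000000e+00,
         1.00000000e+00]])}
```

View pics/scene0.png

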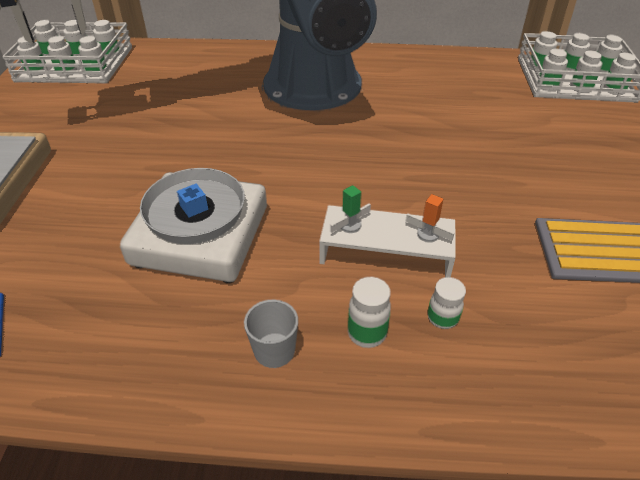

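View pics/top0.png

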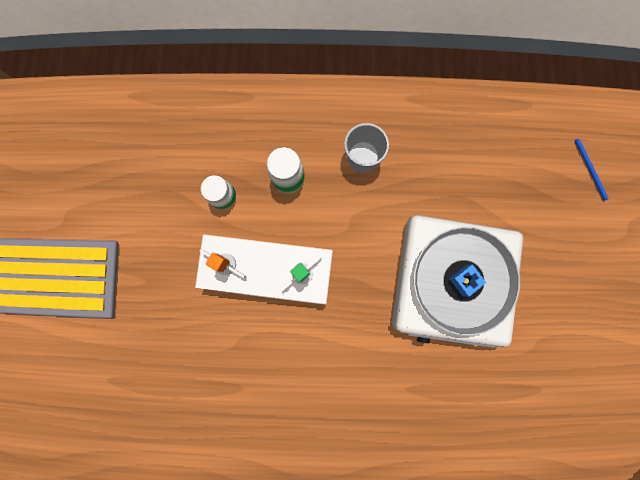

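```bash
cat >> h.py <<'E'
def ray(c,px,st=None):
    i=viewer.camera_info(c);K=i['intrinsics'];d=i['dist_coeffs']
    p=cv2.undistortPoints(np.array([[px]],float),K,d)[0,0];v=np.array([p[0],p[1],1.])
    if c=='wrist':
        H=i['hand_eye'];R=st['tool_rot'];o=st['tool_pos']+R@H[:3,3];return o,R@H[:3,:3]@v
    return -i['R'].T@i['t'],i['R'].T@v
def atz(c,px,z,st=None):
    o,v=ray(c,px,st);return o+v*(z-o[2])/v[2]
def proj(c,X,st=None):
    i=viewer.camera_info(c);X=np.atleast_2d(np.array(X,float))
    if c=='wrist':
        H=i['hand_eye'];Y=(X-st['tool_pos'])@st['tool_rot'];Y=(Y-H[:3,3])@H[:3,:3]
    else: Y=X@i['R'].T+i['t']
    return cv2.projectPoints(Y,np.zeros(3),np.zeros(3),i['intrinsics'],i['dist_coeffs'])[0][:,0]
E
python3 - <<'E'
from h import *
for n,c,p,z in [('grip','top',(299,272.9),113),('grip','scene',(353.4,199.9),113),('sock','top',(469.5,280.1),106),('sock','scene',(190.7,192.5),106),('rack','top',(259.8,268.1),55),('rack','scene',(387.7,230.6),55),('spare','scene',(426.1,249),25),('spare','top',(232,263.7),25),('cup','top',(367,157),0),('tall','top',(287,177),0),('cup','scene',(274.5,348.3),0),('small','scene',(442.9,317.4),0)]:
    print(n,c,atz(c,p,z).round(1))
im=cv2.imread('pics/top0.png')
cv2.imwrite('pics/topc.png',cv2.resize(im[210:350,190:530],None,fx=2.3,fy=2.3,interpolation=2))
E
```

```text
grip top [566.2 112.2 113. ]
grip scene [568.2 113.  113. ]
sock top [ 559.9 -155.5  106. ]
sock scene [ 559.2 -156.7  106. ]
rack top [574.4 181.5  55. ]
rack scene [575.4 172.8  55. ]
spare scene [584.6 240.   25. ]
spare top [582.1 235.   25. ]
cup top [786.2  -1.4   0. ]
tall top [744.9 145.7   0. ]
cup scene [781.7   5.8   0. ]
small scene [707.7 261.4   0. ]
```

View pics/topc.png

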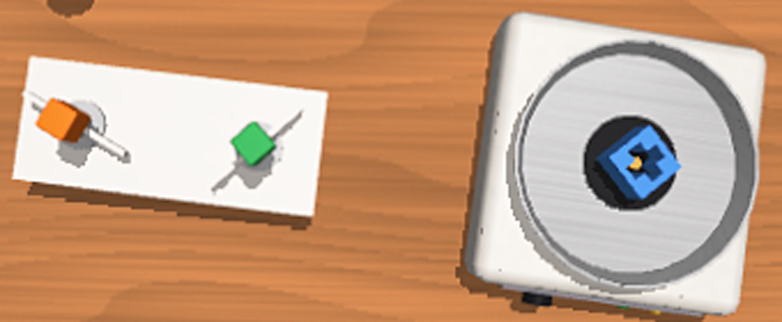

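The green stirrer stands at about (567,112), with its blades along roughly -48° (top picture, near 299,273). The hub is at about (560,-156), top picture near (469,280). I'll go over the hub first for a close wrist view.

Emit:
apply_moves(motion=[93,0,2.26,-0.92,0,0,0,93,0,4.5,-1.84,0,0,0,93,0,6.77,-2.76,0,0,0,93,0,9.0,-3.68,0,0,0,93,0,11.3,-4.6,0,0,0,93,0,13.5,-5.5,0,0,0,93,0,15.8,-6.4,0,0,0,93,0,18,-7.3,0,0,0], newtons=30)

```text
time_s: 2.0
tool_pos: [560.8, -154.9, 229.8]
tool_rot: [[0.0, 0.916, 0.4], [-0.0, 0.4, -0.916], [-1.0, 0.0, 0.0]]
ft_force: [0.2, 0.1, 0.0]
width: 92.8
```

Run:
```python
from h import *
s=read_state();print(s['time_s'],s['tool_pos'],s['joint_vel'],s['ft_force'])
im=viewer.capture('wrist');save(im,'w1.png')
r=finder.spot_point('wrist','socket_mouth');print(r)
for x in r: print(atz('wrist',x['location'],106,s))
```

```text
2.0 [ 560.8234767  -154.93419741  229.7661455 ] [ 0.77489328  0.38127963 -0.56401274  0.00130617  0.17761685  0.77444362] [0.20708808 0.14194636 0.04115294]
[{'location': [319.2, 236.5], 'conf': 0.97}]
[ 557.57113203 -157.29919463  106.        ]
```

View pics/w1.png

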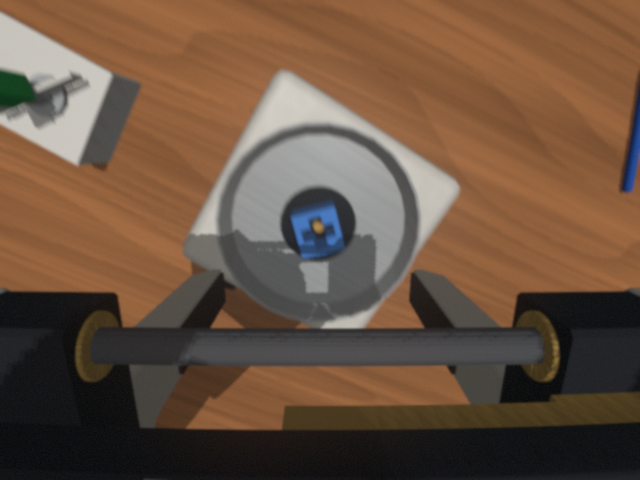

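Run:
```python
from h import *
s=read_state();print(s['time_s'],s['tool_pos'],s['joint_vel'].round(3))
im=viewer.capture('wrist');save(im,'w2.png')
r=finder.spot_point('wrist','socket_mouth');print(r)
for x in r: print(atz('wrist',x['location'],106,s))
cv2.imwrite('pics/w2c.png',cv2.resize(im[170:290,240:400,::-1],None,fx=5,fy=5,interpolation=2))
```

```text
2.1 [ 562.1782654  -152.86087794  229.3899934 ] [-0.082 -0.03   0.055 -0.024 -0.006 -0.074]
[{'location': [320.4, 240.5], 'conf': 0.6}]
[ 556.40214893 -157.36415941  106.        ]
```

View pics/w2c.png

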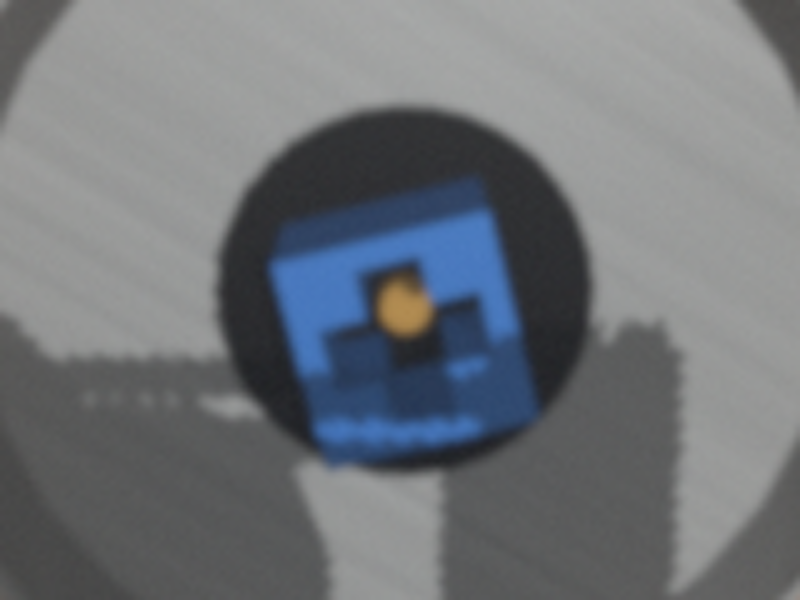

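Run:
```python
from h import *
s0=read_state();print(s0['time_s'],s0['tool_pos'],s0['joint_vel'].round(3))
# w2 taken at pose time 2.1
s={'tool_pos':np.array([562.18,-152.86,229.39]),'tool_rot':s0['tool_rot']}
c=[(271,262),(491,208),(540,415),(328,468)]
P=np.array([atz('wrist',((u+.5)/5-.5+240,(v+.5)/5-.5+170),106,s) for u,v in c])
print(P.round(1),P.mean(0))
for i in range(4):
    d=P[(i+1)%4]-P[i];print(np.linalg.norm(d),np.degrees(np.arctan2(d[1],d[0]))%90)
im=viewer.capture('wrist');save(im,'w3.png')
cv2.imwrite('pics/w3c.png',cv2.resize(im[170:290,240:400,::-1],None,fx=5,fy=5,interpolation=2))
t=cv2.imread('pics/top0.png');cv2.imwrite('pics/t3c.png',cv2.resize(t[255:305,435:505],None,fx=11,fy=11,interpolation=2))
```

```text
2.2 [ 559.66609687 -155.99524814  229.32723857] [-0.04  -0.016  0.018 -0.002 -0.001 -0.006]
[[ 561.7 -131.6  106. ]
 [ 583.9 -160.3  106. ]
 [ 555.8 -182.1  106. ]
 [ 533.3 -153.8  106. ]] [ 558.69304603 -156.94809234  106.        ]
36.30791572280662 37.76117499072556
35.573632869942784 37.648988807434705
36.10462122087832 38.45240974554585
36.00938973837613 37.97799647896132
```

View pics/w3c.png

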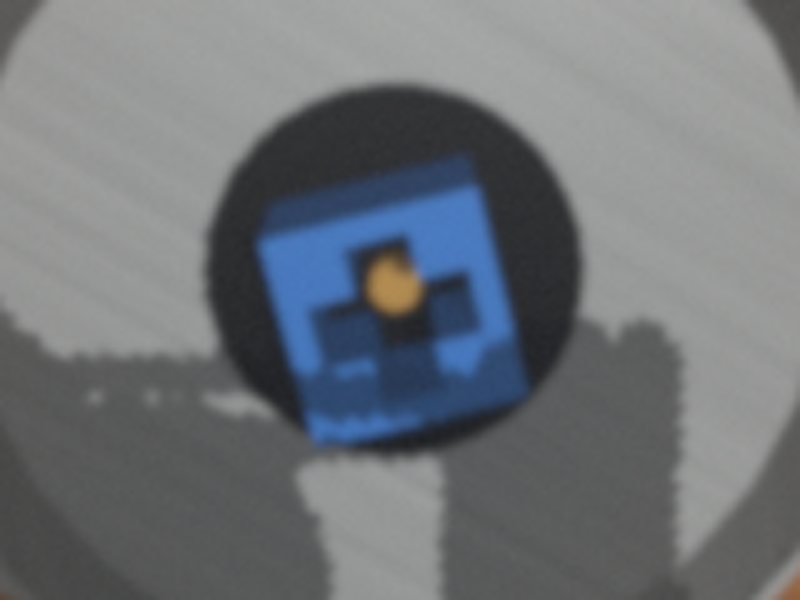

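View pics/t3c.png

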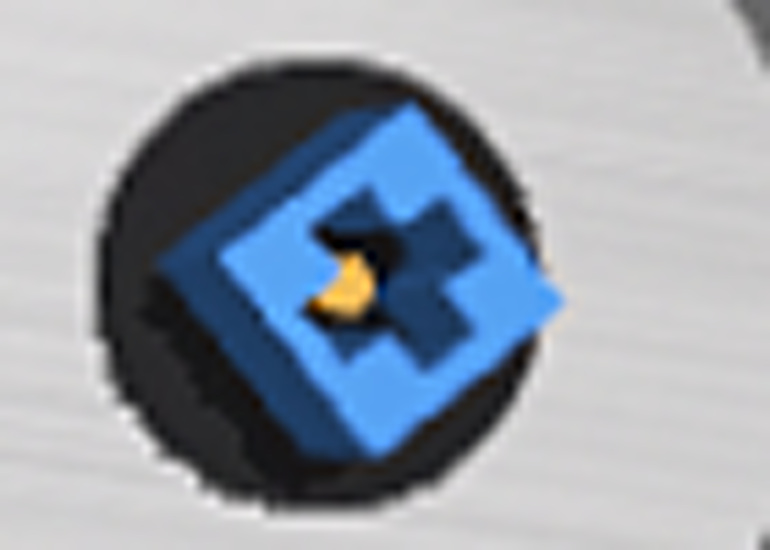

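Run:
```python
from h import *
s0=read_state();print(s0['time_s'],s0['tool_pos'],s0['tool_rot'].round(4),s0['joint_vel'].round(3))
s={'tool_pos':np.array([559.67,-156.0,229.33]),'tool_rot':s0['tool_rot']}
def rep(P):
    print(P.mean(0).round(2),[(round(float(np.linalg.norm(d)),1),round(float(np.degrees(np.arctan2(d[1],d[0]))%90),1)) for d in np.roll(P,-1,0)-P])
rep(np.array([atz('wrist',((u+.5)/5-.5+240,(v+.5)/5-.5+170),106,s) for u,v in [(258,240),(477,187),(528,393),(310,447)]]))
rep(np.array([atz('top',((u+.5)/11-.5+435,(v+.5)/11-.5+255),106) for u,v in [(218,257),(412,98),(566,300),(376,460)]]))
```

```text
2.25 [ 559.14131987 -156.80036419  229.40158221] [[-6.000e-04  9.162e-01  4.006e-01]
 [-0.000e+00  4.006e-01 -9.162e-01]
 [-1.000e+00 -6.000e-04 -2.000e-04]] [-0.023 -0.01   0.008  0.001 -0.001  0.   ]
[ 558.55 -156.51  106.  ] [(36.0, 37.4), (35.3, 38.1), (37.0, 38.2), (35.7, 36.5)]
[ 560.25 -156.79  106.  ] [(36.8, 39.0), (36.3, 38.0), (36.4, 39.4), (36.6, 38.6)]
```

Emit:
apply_moves(motion=[93,0,1.0,-2.1,-0.8,0,0,93,0,2.0,-4.2,-1.6,0,0,93,0,3.0,-6.3,-2.4,0,0,93,0,3.9,-8.2,-3.2,0,0,93,0,4.4,-9.3,-3.7,0,0,93,0,4.6,-9.7,-3.7,0,0,93,0,4.6,-9.7,-3.7,0,0,93,0,4.6,-9.7,-3.7,0,0])

```text
time_s: 3.25
tool_pos: [567.4, 109.9, 229.4]
tool_rot: [[-0.001, 0.743, 0.669], [-0.0, 0.669, -0.743], [-1.0, -0.001, -0.0]]
ft_force: [-0.7, 0.4, 0.0]
width: 93.0
```

Run:
```python
from h import *
s=read_state();print(s['time_s'],s['tool_pos'],s['tool_rot'].round(4),s['joint_vel'].round(3))
im=viewer.capture('wrist');save(im,'w4.png')
r=finder.spot_point('wrist','stirrer_grip');print(r)
for x in r: print(atz('wrist',x['location'],113,s))
```

```text
3.25 [567.43508704 109.94872049 229.44066093] [[-6.000e-04  7.432e-01  6.691e-01]
 [-3.000e-04  6.691e-01 -7.432e-01]
 [-1.000e+00 -7.000e-04 -2.000e-04]] [ 0.002  0.002 -0.001  0.002  0.001  0.   ]
[{'location': [321.4, 232.0], 'conf': 0.66}]
[570.49915444 109.36415682 113.        ]
```

View pics/w4.png

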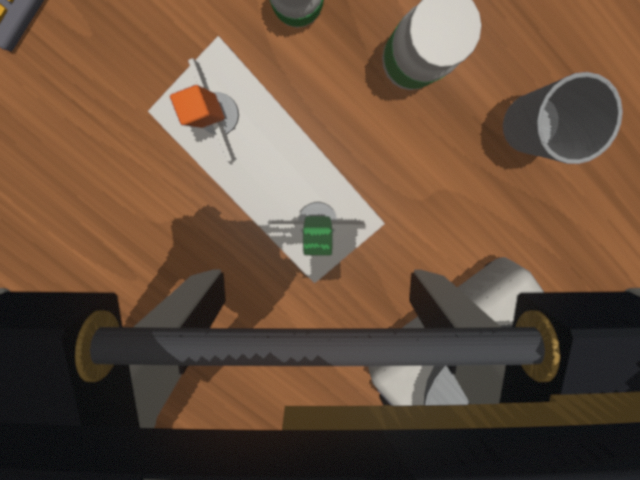

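Run:
```python
import cv2
im=cv2.imread('pics/w4.png');cv2.imwrite('pics/w4c.png',cv2.resize(im[190:270,260:380],None,fx=6.6667,fy=6.6667,interpolation=2))
```

```text
(no output)
```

View pics/w4c.png

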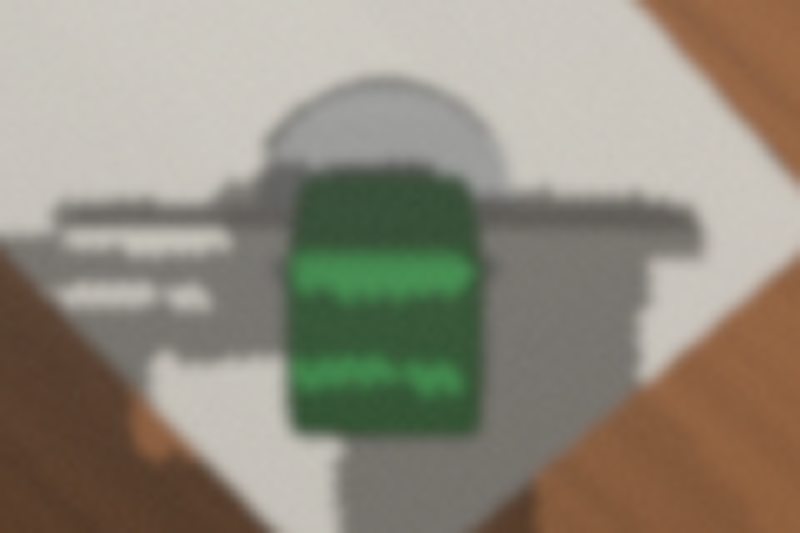

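Run:
```python
from h import *
s=read_state()
f=6.6667
def q(u,v,z): return atz('wrist',((u+.5)/f-.5+260,(v+.5)/f-.5+190),z,s)
P=np.array([q(u,v,132) for u,v in [(288,248),(482,248),(482,437),(288,437)]])
print(P.round(1),P.mean(0),np.linalg.norm(P[0]-P[1]),np.linalg.norm(P[1]-P[2]))
a,b=q(58,210,81),q(698,212,81);print(a,b,(a+b)/2,np.degrees(np.arctan2(*(b-a)[1::-1])))
T=s['tool_rot'].T
print('delta tool',T@(P.mean(0)-s['tool_pos']))
t=cv2.imread('pics/top0.png')
cv2.imwrite('pics/t4c.png',cv2.resize(t[245:305,260:340],None,fx=10,fy=10,interpolation=2))
```

```text
[[567.7 125.8 132. ]
 [581.9 110.  132. ]
 [565.9  95.3 132. ]
 [551.4 111.4 132. ]] [566.71695812 110.61414244 132.        ] 21.280443673046108 21.72980569074612
[541.04434081 145.2262372   81.        ] [597.12812528  82.62706515  81.        ] [569.08623305 113.92665118  81.        ] -48.14223613566156
delta tool [97.44727431 -0.25558418 -0.72695255]
```

View pics/t4c.png

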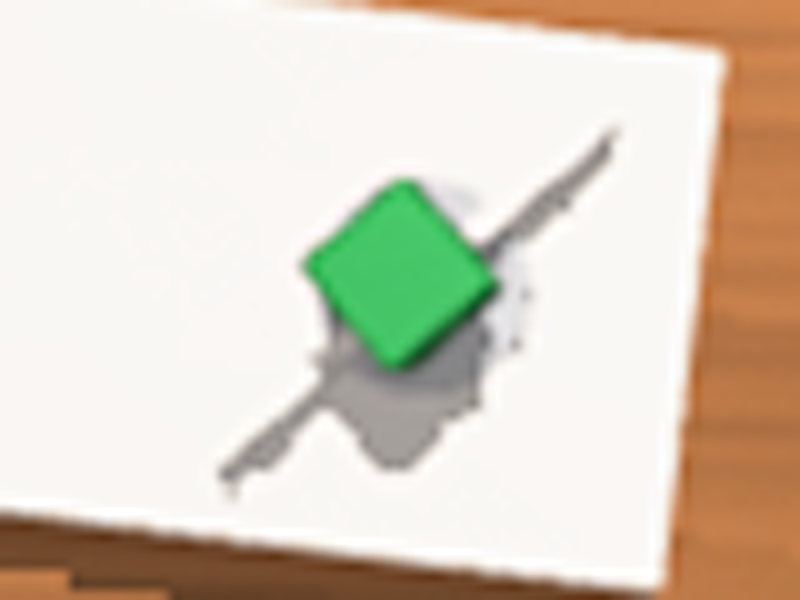

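Run:
```python
from h import *
print(atz('top',((401.5)/10-.5+260,(271.5)/10-.5+245),132))
```

```text
[567.50817614 110.21805003 132.        ]
```

Emit:
apply_moves(motion=[93,1.5,0,-0.03,0,0,0,93,3.2,0,-0.03,0,0,0,93,4.5,0,-0.03,0,0,0,93,4.95,0,-0.03,0,0,0,93,4.95,0,-0.03,0,0,0,60,4.95,0,-0.03,0,0,0,15,4.95,0,-0.03,0,0,0,15,4.95,0,-0.03,0,0,0], newtons=40)

```text
time_s: 4.35
tool_pos: [567.1, 110.9, 106.3]
tool_rot: [[0.0, 0.743, 0.669], [-0.0, 0.669, -0.743], [-1.0, 0.0, 0.0]]
ft_force: [-0.4, 0.2, 0.5]
width: 67.3
```

Emit:
apply_moves(motion=[15,0,0,0,0,0,0,15,0,0,0,0,0,0,15,0,0,0,0,0,0], newtons=40)

```text
time_s: 4.72
tool_pos: [567.1, 110.8, 106.3]
tool_rot: [[0.0, 0.743, 0.669], [-0.0, 0.669, -0.743], [-1.0, 0.0, 0.0]]
ft_force: [-0.3, -0.9, 0.7]
width: 37.4
```

Emit:
apply_moves(motion=[15,0,0,0,0,0,0,15,0,0,0,0,0,0,15,0,0,0,0,0,0,15,0,0,0,0,0,0], newtons=40)

```text
time_s: 5.22
tool_pos: [567.0, 110.8, 106.2]
tool_rot: [[0.0, 0.743, 0.669], [-0.0, 0.669, -0.743], [-1.0, -0.0, 0.0]]
ft_force: [-0.6, 0.5, -1.9]
width: 21.6
```

Emit:
apply_moves(motion=[15,-0.8,0,0,0,0,0,15,-2.2,0,0,0,0,0,15,-3.8,0,0,0,0,0,15,-4.8,0,0,0,0,0,15,-5.2,0,0,0,0,0,15,-5.2,0,0,0,0,0,15,-5.2,0,0,0,0,0], newtons=40)

```text
time_s: 6.1
tool_pos: [566.5, 110.8, 234.9]
tool_rot: [[-0.002, 0.743, 0.669], [-0.0, 0.669, -0.743], [-1.0, -0.002, -0.001]]
ft_force: [1.1, 0.7, -1.4]
width: 21.7
```

Run:
```python
from h import *
s=read_state();print(s['time_s'],s['tool_pos'],s['tool_rot'].round(4),s['ft_force'],s['moment'])
im=viewer.capture('wrist');save(im,'w5.png')
im=viewer.capture('scene');save(im,'s5.png')
print(finder.spot_point('scene','stirrer_tip'),proj('scene',[s['tool_pos']+[0,0,-81.2]]))
```

```text
6.1 [566.52922868 110.80642768 234.91169131] [[-1.900e-03  7.429e-01  6.694e-01]
 [-3.000e-04  6.694e-01 -7.429e-01]
 [-1.000e+00 -1.600e-03 -1.000e-03]] [ 1.11416905  0.74774493 -1.40042837] [ 0.0331428  -0.00678554  0.04726616]
[{'location': [352.5, 179.0], 'conf': 0.68}, {'location': [443.9, 316.7], 'conf': 0.56}] [[353.10943422 179.42150322]]
```

View pics/w5.png

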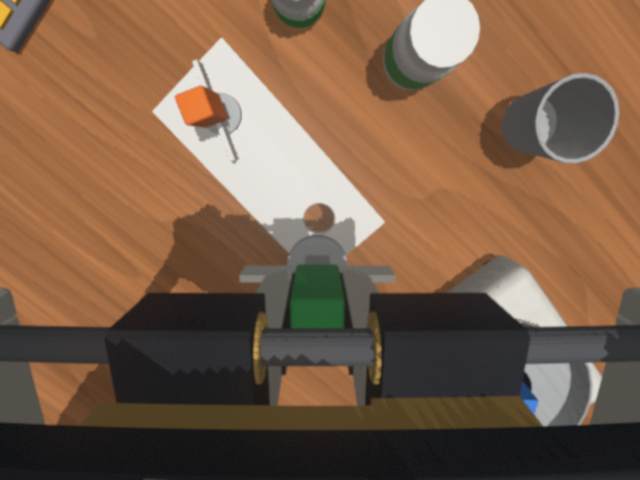

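View pics/s5.png

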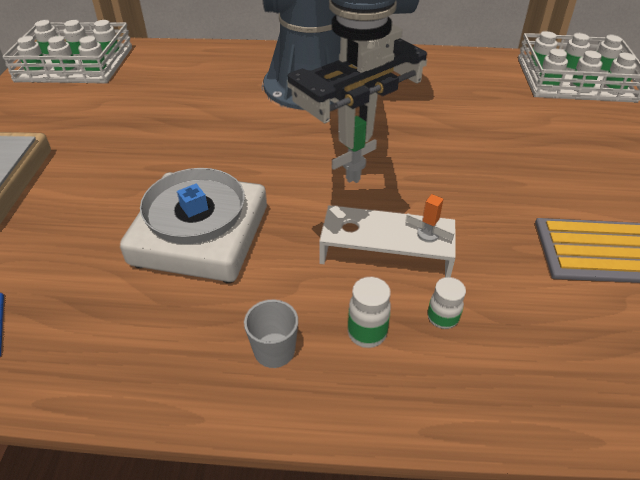

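Emit:
apply_moves(motion=[15,0,-1.0,1.05,0.1,0,0,15,0,-2.6,2.7,0.3,0,0,15,0,-4.2,4.4,0.5,0,0,15,0,-5.8,6.1,0.7,0,0,15,0,-6.9,7.2,0.75,0,0,15,0,-7.4,7.75,0.75,0,0,15,0,-7.4,7.75,0.75,0,0,15,0,-7.4,7.75,0.75,0,0], newtons=40)

```text
time_s: 7.25
tool_pos: [559.1, -155.7, 235.2]
tool_rot: [[-0.002, 0.784, 0.62], [0.0, 0.62, -0.784], [-1.0, -0.001, -0.001]]
ft_force: [-0.1, 0.4, -0.8]
width: 22.1
```

Run:
```python
from h import *
s=read_state();print(s['time_s'],s['tool_pos'],s['tool_rot'].round(4),s['joint_vel'].round(3))
im=viewer.capture('wrist');save(im,'w6.png')
cv2.imwrite('pics/w6c.png',cv2.resize(im[180:300,240:400,::-1],None,fx=5,fy=5,interpolation=2))
im=viewer.capture('scene');save(im,'s6.png')
cv2.imwrite('pics/s6c.png',cv2.resize(im[100:260,100:300,::-1],None,fx=3.7,fy=3.7,interpolation=2))
z=s['tool_rot'][:,2];print(np.degrees(np.arctan2(z[1],z[0])))
print(finder.spot_point('scene','stirrer_tip'),proj('scene',[s['tool_pos']+[0,0,-81.2]]),finder.spot_point('scene','socket_mouth'),proj('scene',[[559,-156.7,106]]))
```

```text
7.25 [ 559.10033469 -155.70760074  235.20407738] [[-1.700e-03  7.845e-01  6.202e-01]
 [ 2.000e-04  6.202e-01 -7.845e-01]
 [-1.000e+00 -1.200e-03 -1.200e-03]] [ 0.009 -0.002 -0.001 -0.002  0.001 -0.003]
-51.67277056803343
[{'location': [185.4, 174.0], 'conf': 0.93}] [[186.34574319 169.58151977]] [{'location': [192.0, 191.7], 'conf': 0.81}] [[190.731538   192.43393517]]
```

View pics/w6c.png

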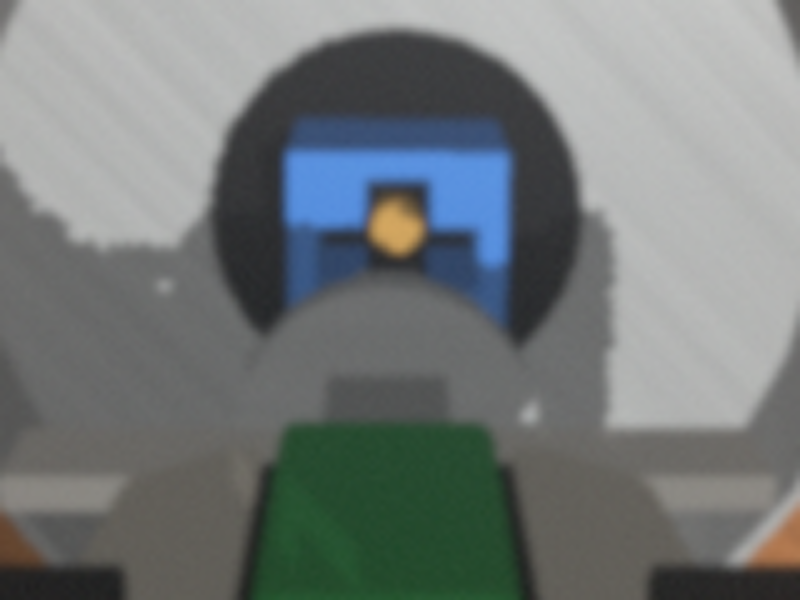

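View pics/s6c.png

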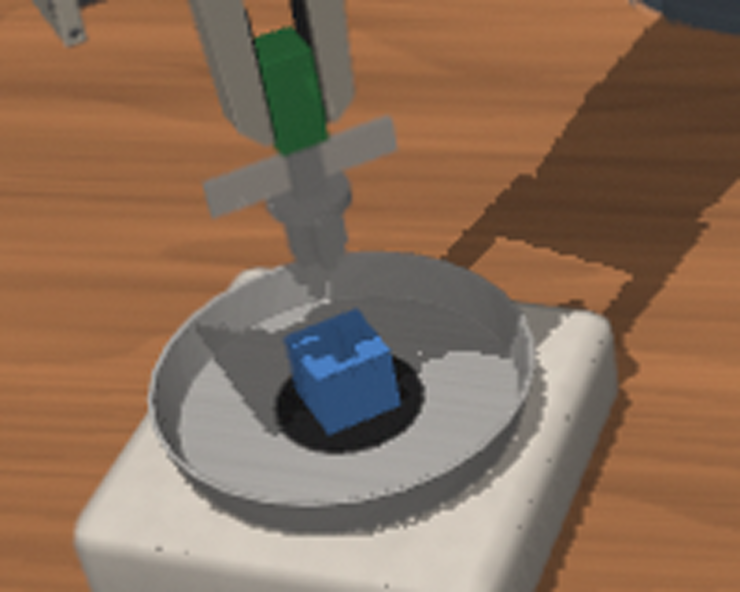

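```bash
cat >> h.py <<'E'
def overlay(c,png,st,hub=(559,-156.7,38.0),dz=-81.2,dy=0,dzt=0):
    im=cv2.imread(png);R=st['tool_rot'];p=st['tool_pos']
    def S(pts): # stirrer coords (x along tool z, y along tool y, z up) rel tip
        pts=np.array(pts,float);return p+np.c_[pts[:,2]*0-dz-pts[:,2],pts[:,1]+dy,pts[:,0]+dzt]@R.T
    def pl(X,col,close=True):
        q=proj(c,X,st);cv2.polylines(im,[np.round(q*16).astype(int).reshape(-1,1,2)],close,col,1,cv2.LINE_AA,4)
    a=np.linspace(0,2*np.pi,40)
    for z in(30,36):pl(S(np.c_[18*np.cos(a),18*np.sin(a),a*0+z]),(0,255,255))
    def cross(l,w,z):
        l/=2;w/=2;return [(l,w,z),(w,w,z),(w,l,z),(-w,l,z),(-w,w,z),(-l,w,z),(-l,-w,z),(-w,-w,z),(-w,-l,z),(w,-l,z),(w,-w,z),(l,-w,z)]
    pl(S(cross(21,5.5,0)),(0,0,255));pl(S(cross(24,8,5)),(255,0,255))
    for z in(62,107):pl(S([(11,11,z),(-11,11,z),(-11,-11,z),(11,-11,z)]),(0,255,0))
    th=np.radians(hub[2]);Q=np.array([[np.cos(th),-np.sin(th)],[np.sin(th),np.cos(th)]])
    def Hc(pts):
        pts=np.array(pts);return np.c_[pts[:,:2]@Q.T+np.array(hub[:2]),106+pts[:,2]]
    pl(Hc([(18,18,0),(-18,18,0),(-18,-18,0),(18,-18,0)]),(255,255,0));pl(Hc(cross(26.6,10.6,0)),(255,255,255))
    return im
E
python3 - <<'E'
from h import *
s=read_state();print(s['tool_pos'])
im=overlay('wrist','pics/w6.png',s);cv2.imwrite('pics/o6w.png',cv2.resize(im[180:330,220:420],None,fx=4,fy=4,interpolation=2))
im=overlay('scene','pics/s6.png',s);cv2.imwrite('pics/o6s.png',cv2.resize(im[90:230,120:260],None,fx=4.2,fy=4.2,interpolation=2))
E
```

```text
[ 559.12111307 -155.98857648  235.40488999]
```

View pics/o6w.png

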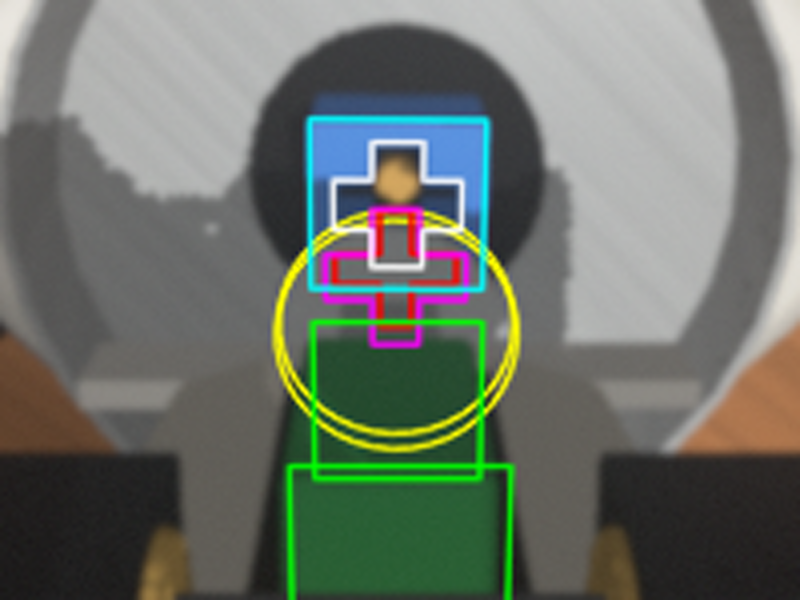

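View pics/o6s.png

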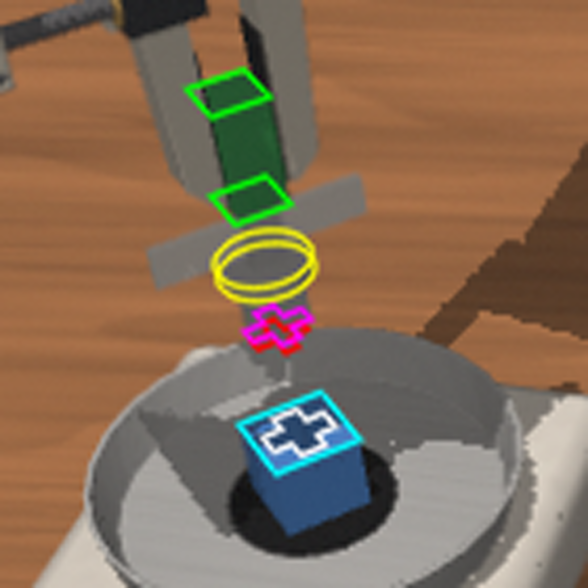

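Run:
```python
from h import *
s6=read_state()
s={'tool_pos':np.array([566.53,110.81,234.91]),'tool_rot':np.array([[-1.9e-3,.7429,.6694],[-3e-4,.6694,-.7429],[-1,-1.6e-3,-1e-3]])}
a=overlay('wrist','pics/w5.png',s)[180:330,220:420];b=overlay('scene','pics/s5.png',s)[80:230,280:430]
a2=cv2.imread('pics/w5.png')[180:330,220:420];b2=cv2.imread('pics/s5.png')[80:230,280:430]
cv2.imwrite('pics/o5.png',cv2.resize(np.vstack([np.hstack([a,a2]),]),None,fx=2,fy=3.9 if 0 else 2,interpolation=2))
cv2.imwrite('pics/o5s.png',cv2.resize(np.hstack([b,b2]),None,fx=2.66,fy=2.66,interpolation=2))
im=viewer.capture('scene');save(im,'s7.png')
b=overlay('scene','pics/s7.png',s6)[80:230,110:260]
cv2.imwrite('pics/o7s.png',cv2.resize(np.hstack([b,im[80:230,110:260,::-1]]),None,fx=2.66,fy=2.66,interpolation=2))
im=viewer.capture('top');save(im,'t7.png')
b=overlay('top','pics/t7.png',s6)[200:350,400:550]
cv2.imwrite('pics/o7t.png',cv2.resize(np.hstack([b,im[200:350,400:550,::-1]]),None,fx=2.66,fy=2.66,interpolation=2))
```

```text
(no output)
```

View pics/o5.png

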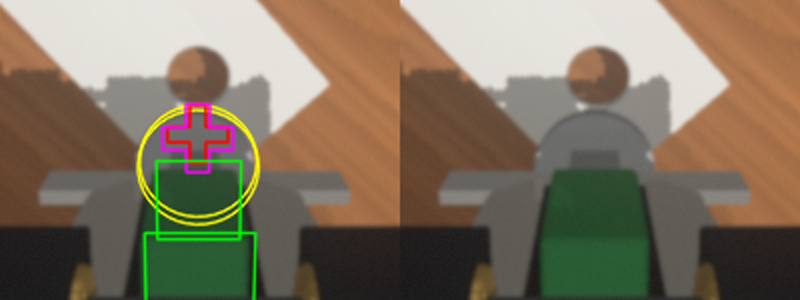

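View pics/o5s.png

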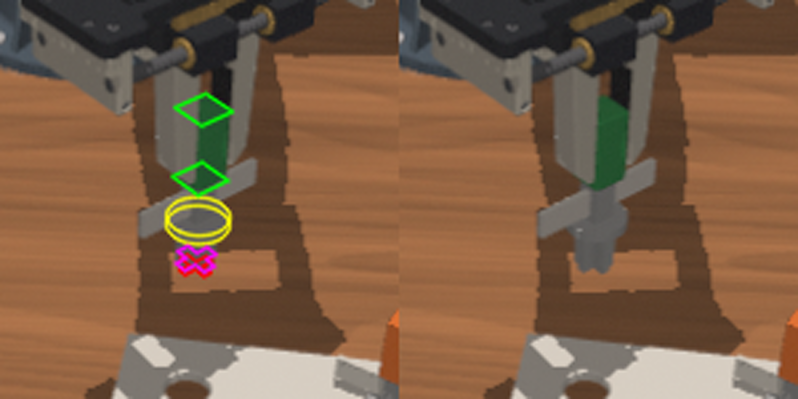

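View pics/o7s.png

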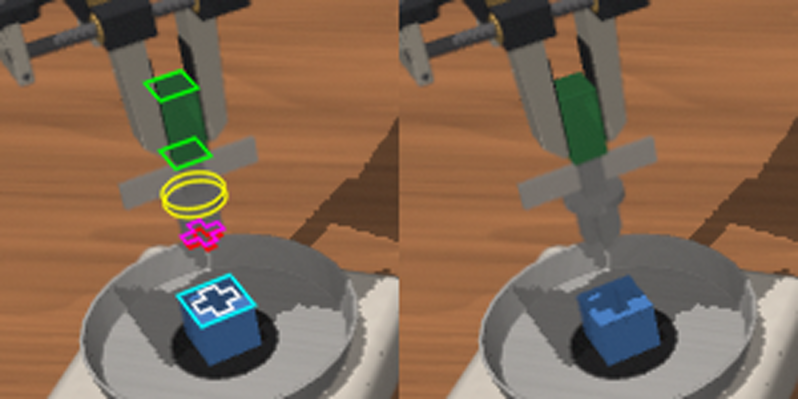

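View pics/o7t.png

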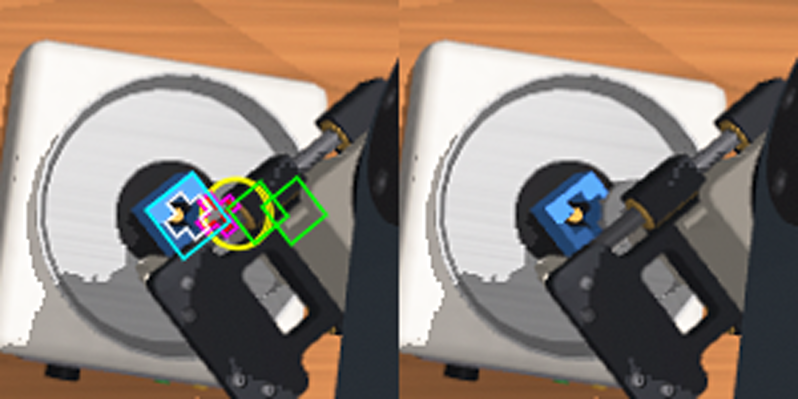

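Run:
```python
import cv2
im=cv2.imread('pics/s7.png')[130:200,150:220]
cv2.imwrite('pics/z7.png',cv2.resize(cv2.convertScaleAbs(im,alpha=1.6),None,fx=8.5,fy=8.5,interpolation=cv2.INTER_CUBIC))
```

```text
(no output)
```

View pics/z7.png

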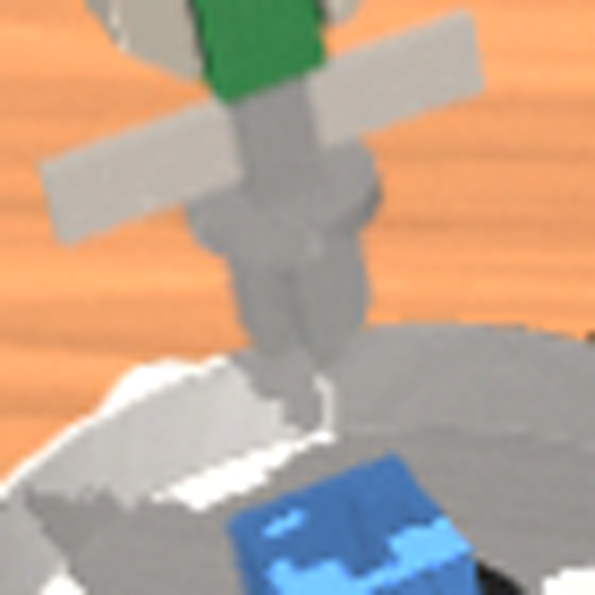

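Emit:
apply_moves(motion=[15,0.5,0,0.03,0,0,0,15,1.1,0,0.03,0,0,0,15,1.5,0,0.03,0,0,0,15,1.5,0,0.03,0,0,0,15,1.5,0,0.03,0,0,0], newtons=40)

```text
time_s: 8.18
tool_pos: [559.7, -157.1, 198.2]
tool_rot: [[-0.001, 0.785, 0.62], [-0.0, 0.62, -0.785], [-1.0, -0.001, -0.0]]
ft_force: [-0.3, -0.3, -1.2]
width: 21.8
```

Run:
```python
from h import *
s=read_state();print(s['time_s'],s['tool_pos'],s['ft_force'],s['tool_rot'].round(4))
im=viewer.capture('wrist');save(im,'w8.png')
o=overlay('wrist','pics/w8.png',s)[180:330,220:420]
cv2.imwrite('pics/o8w.png',cv2.resize(np.hstack([o,im[180:330,220:420,::-1]]),None,fx=2,fy=2,interpolation=2))
im=viewer.capture('scene');save(im,'s8.png')
o=overlay('scene','pics/s8.png',s)[140:220,140:240]
cv2.imwrite('pics/o8s.png',cv2.resize(np.hstack([o,im[140:220,140:240,::-1]]),None,fx=4,fy=4,interpolation=2))
```

```text
8.175 [ 559.66386175 -157.063565    198.1618605 ] [-0.29036313 -0.30373503 -1.22255105] [[-9.000e-04  7.847e-01  6.199e-01]
 [-4.000e-04  6.199e-01 -7.847e-01]
 [-1.000e+00 -1.000e-03 -3.000e-04]]
```

View pics/o8w.png

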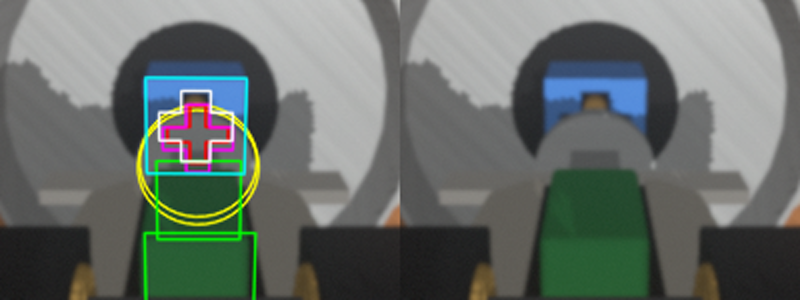

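View pics/o8s.png

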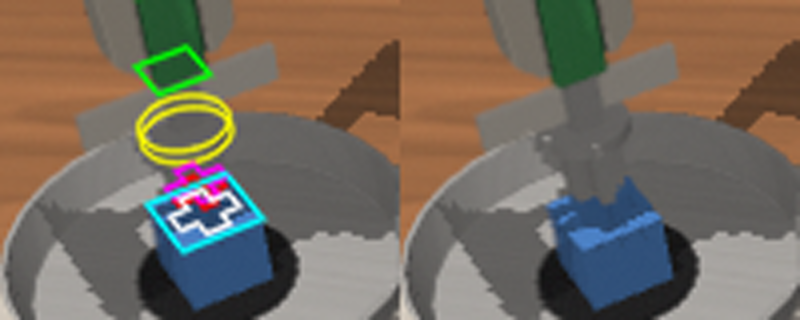

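Emit:
apply_moves(motion=[15,0.2,0.01,0,0,0,0,15,0.4,0.01,0,0,0,0,15,0.6,0.01,0,0,0,0,15,0.8,0.01,0,0,0,0,15,0.9,0.01,0,0,0,0,15,0.9,0.01,0,0,0,0], newtons=40)

```text
time_s: 9.02
tool_pos: [559.9, -156.9, 175.7]
tool_rot: [[-0.001, 0.785, 0.62], [-0.0, 0.62, -0.785], [-1.0, -0.001, -0.0]]
ft_force: [-0.1, 0.4, -2.1]
width: 21.6
```

Emit:
apply_moves(motion=[15,0.15,0,0,0,0,0,15,0.3,0,0,0,0,0,15,0.45,0,0,0,0,0,15,0.6,0,0,0,0,0,15,0.7,0,0,0,0,0,15,0.7,0,0,0,0,0,15,0.7,0,0,0,0,0], newtons=50)

```text
time_s: 9.9
tool_pos: [560.0, -156.9, 158.8]
tool_rot: [[-0.0, 0.785, 0.62], [-0.001, 0.62, -0.785], [-1.0, -0.001, 0.0]]
ft_force: [-3.3, 1.1, 7.0]
width: 21.5
```

Emit:
apply_moves(motion=[15,0.05,0,0,0,0,0,15,0.1,0,0,0,0,0,15,0.14,0,0,0,0,0,15,0.14,0,0,0,0,0,15,0.14,0,0,0,0,0], newtons=50)

```text
time_s: 10.52
tool_pos: [560.1, -156.9, 157.2]
tool_rot: [[0.0, 0.785, 0.62], [-0.001, 0.62, -0.785], [-1.0, -0.0, 0.001]]
ft_force: [-7.7, 2.9, 19.1]
width: 21.7
```

Run:
```python
from h import *
s=read_state();print(s['time_s'],s['tool_pos'],s['ft_force'],s['moment'])
im=viewer.capture('scene');save(im,'s9.png')
o=overlay('scene','pics/s9.png',s)[140:220,140:240]
cv2.imwrite('pics/o9s.png',cv2.resize(np.hstack([o,im[140:220,140:240,::-1]]),None,fx=4,fy=4,interpolation=2))
im=viewer.capture('wrist');save(im,'w9.png')
s=read_state();print(s['time_s'],s['tool_pos'],s['ft_force'])
```

```text
10.525 [ 560.07106692 -156.932714    157.16379323] [-7.66303423  2.88108228 19.12884197] [ 0.67700158  1.71807576 -0.02284678]
10.625 [ 560.08127865 -156.9208434   157.17354776] [-8.27513837  2.02302549 18.94254104]
```

View pics/o9s.png

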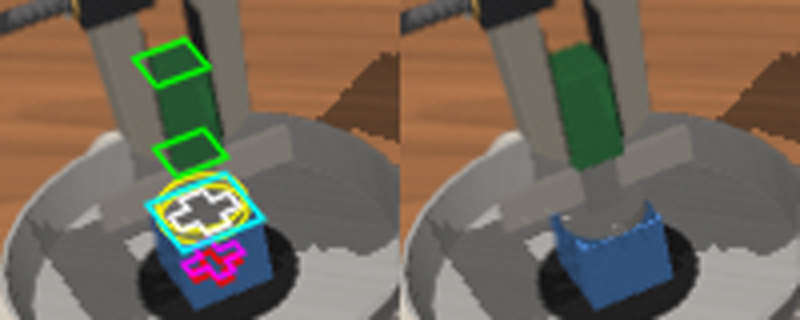

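View pics/w9.png

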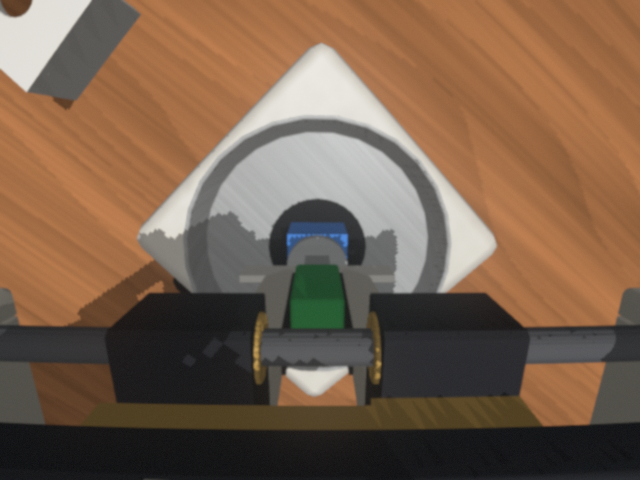

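Run:
```python
from h import *
print(job.finish_job());s=read_state();print(s['time_s'],s['tool_pos'],s['ft_force'],s['width'])
```

```text
the job is handed in; nothing more can be done
None
the job is handed in; nothing more can be done
```

The green stirrer is in the mixer hub with its collar on the hub face, and the hand is still gripping it and pressing it down. I handed the job in at about 10.6 s; the hand-in gives no verdict, and the state could not be read afterwards.

I took the stirrer from the rack, turned it about 4° to match the hub (about 38°), and lowered it. It met no resistance down to about 11.5 mm deep.

**Last checks before hand-in:**
- **Depth:** the hand stood at z = 157.2 mm, the height I worked out for the stirrer being fully home. The scene picture shows the collar sitting on the hub.
- **Push:** the upward force was about 19 N. It rose from 7 N over the last 1.6 mm, and it is well above the spring's 10 N, so the collar is touching the hub.
- **Grip:** the finger opening was 21.7 mm on the 22 mm handle, with the grip set to 50 N. The wrist picture shows no slip.
- **Side force:** about 8 N was also pushing sideways, so the axis is probably off by a fraction of a millimetre, within the socket's clearance.
- **Disagreement, resolved:** one scene picture and the tip network made the tip look about 9 mm too low before insertion. A zoom showed this was the stem's shadow on the pan wall.
- **Not measured:** the pin's travel has no sensor I could read, so I inferred it from height and force.

I kept clear of the orange stirrer, the cup and the jars. They were in place after the lift, and I did not check them again at the end.

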